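Back off the leg-turning fixture by one notch

TASK

The spindle of the bench fixture that holds a dark wooden furniture leg must go back by exactly one notch. With closed fingers, tip the ratchet pawl up out of the teeth by pushing its upright lug, then push the uppermost spoke so that the toothed wheel turns backward (its top moving towards the pawl's pivot) by one notch, then push the lug back so that the pawl lies fully down in the next notch. Only push gently with the fingertips, grip nothing, leave the spare leg, the jar and the hammer alone, and finish clear of everything.

Things in the scene. Friction and masses are not known exactly. Their poses are not given: they have to be found in the camera images.
- fixture: Grey fixture screwed to the bench; place and yaw vary. Origin on the bench under the spindle; x along the level spindle (90 mm up), y from the spindle to the pawl's pivot, z up. Base plate 12 mm thick, x -133 to 143, y -75 to 110 mm. Posts: bearing at x -58, 24 x 50, 113 high; pawl post at x -42, y 75, 12 x 30, 154 high; tail post at x 128, 108 high.
- wheel_center (a point): Centre of the steel ratchet wheel, on the spindle axis, 90 mm above the bench at fixture x = -22 mm. Wheel 14 mm thick, tip radius 54 mm, 10 saw teeth 10 mm deep. A dark wooden leg, 98 mm long and up to 48 mm thick, is held beyond it (fixture x -4 to 94) and turns with it.
- wheel (a joint): Turn of wheel, spokes and leg, rad; grows backward (top moves to fixture +y). Start -0.07 to 0, pawl in a notch and blocking growth past 0. One notch is 0.628. Pawl up: turns freely both ways with slight friction (1 N at a spoke) and stays put. The pawl can be pushed fully down into the next notch at 0.38 to 0.62 (best 0.50); short of that it lands on a tooth's slope and sticks; above 0.63 it meets the notch after.
- pawl (a joint): Tilt of the pawl about its pivot, rad: 0 = fully down on its stop (start), grows as its nose lifts (its lug leaning over further to +y), stop at 0.5. The nose is clear of all teeth above 0.2. Its stiff pivot keeps it where it is left; about 2 N at the lug moves it.
- pawl_pivot (a point): Pivot axis of the pawl (horizontal, along the fixture's x), 148 mm above the bench, at fixture x = -22, y = 75 mm. The pawl, dark steel, 12 mm wide along x, reaches 75 mm from here towards -y, on to the top of the toothed wheel; its boss is 9 mm in radius.
- lug: The pawl's upright lug: a dark flat steel bar, 16 mm wide (along fixture x), 6 mm thick, 60 mm long, rising from the pawl's pivot. Origin on the pivot axis. With the pawl down it leans 0.10 rad from vertical towards the fixture's +y, and by the pawl's tilt more as the pawl lifts. Push its -y side to lift the pawl, its +y side to lower it.
- lug_tip (a point): Middle of the lug's free end, 60 mm from the pivot axis; 208 mm above the bench with the pawl down.
- spokes: Star of five round steel spokes, 12 mm thick with rounded ends, reaching 75 mm from the spindle axis, 72 degrees apart, on a hub of 18 mm radius; turns with the wheel. Origin on the spindle axis at fixture x = -95 mm, 90 mm above the bench.
- spoke_tip (a point): End of the uppermost spoke, 75 mm from the spindle axis. At wheel value 0 this spoke leans 0.28 rad from vertical towards the fixture's -y; it moves to +y as the wheel turns backward.
- spare_leg: Bystander: loose dark turned wooden leg standing on the bench, 122 mm high, 52 mm wide; origin under its foot. Leave alone.
- tack_jar: Bystander: loose closed glass jar, 64 mm wide, 75 mm high; origin under its centre. Leave alone.
- hammer: Bystander: loose hammer lying on the bench, 260 mm long, about 40 mm high at most; origin under the middle of its length, handle to its -x. Leave alone.

How it is judged:
By the outcome, as a careful person would: the job done as asked, in the order asked, and still so for the second after the job is handed in, with the robot touching nothing.
It also fails if it takes over 64 s, if anything falls off the work surface, if the arm or the gripper's body presses on something with over 40 N, if the wrist force passes 120 N, or if a joint passes its speed limit or range.

ROBOT

A 6-joint arm with a two-finger parallel gripper is mounted at the origin on the work surface. World frame = base frame: x ahead of the robot, y to its left, z up, the work surface at z = 0. Lengths are in m, angles in rad, forces in N, time in s.
With the tool pointing down it reaches from about 0.425 to 0.95 m from the base axis. Payload 3.5 kg.
Tool frame: the origin (TCP) lies on the centre line of the jaws, within the pads' length; the fingertips stand 14 mm ahead of it and the grasp point (between the pads) lies 5 mm behind it (tips_ahead is the distance from the TCP to the fingertips, in m); y points along the fingers, z is the direction in which the jaws open and shut, and the axes are right-handed (so a half turn about y gives the same grasp; the last joint's range is limited). The gripper opens to 85 mm and grips with 20 to 120 N. Pads are 22 mm wide; open, the fingers measure 114 mm over their backs; the gripper's body (76 mm by 85 mm) begins 54 mm behind the grasp point. The pads swing forward as they close: fully open they stand 13 mm farther back than shut.
Start: joints at [-1.41, 0.286, 1.577, -0, 1.279, -0.15], TCP at [0.206, -0.643, 0.245] pointing down, gripper open.
Joint ranges: [-2.77, 2.77], [-0.9, 2.22], [0.21, 2.48], [-1.53, 4.67], [0.24, 2.81], [-2.84, 2.84]. Speed limits (rad/s): [2.79, 2.79, 3.14, 3.14, 3.14, 3.14].

INTERFACE

Orientations are given as a unit quaternion [x, y, z, w].
In Python, from plant import get_state, read_camera, sign_off, tips_ahead gives the robot as it stands.
- The arm moves only by the tool send_rows, never from a script. Its argument "plan" is a list of rows, each a list of 2 entries, a list of its own where there are three numbers: the shift along the tool's x, y, z in units of 12 cm (1.0 is 12 cm), then the turn, a rotation vector about the tool's x, y, z in units of 360 degrees (1.0 is 360 degrees). In form: [[[tx, ty, tz], [rx, ry, rz]], ...]. A call has 1 to 12 rows; each row shifts and turns the commanded pose from where the row before left it, along the tool's axes as they then stand; what a row does not reach is not made up. A row lasts 1/10 s, in which the tool goes at most 50 mm and 8.59 degrees, less where a joint would pass 70% of its speed; a pose out of reach is approached as far as the arm can. A call with a number of a shift or a turn outside -1 to 1 is refused whole. A call with a gripper value outside its range is refused whole. "gripper" is the closure, from 0 (fully open) to 1 (shut), set as the call begins (left out, the last holds). The fingers move at their own pace and stop on an object; "grip_force" is the grip in N (left out, the last holds). Time passes only in rows, so rows that do not move let the fingers close. It gives the time, the measured TCP pose, the force and the opening at its end, in the units of the state.
- get_state(): the state, without advancing time (a new reading comes with each control period).
- read_camera(name): name is "side" or "top"; returns a dict with "img" (480x640x3 uint8, blue, green, red), "fx", "fy", "cx", "cy" (pixels), "world_from_camera" (4x4, takes a point from camera to world coordinates). Camera axes: x right, y down, z forward; pixel columns grow to the right and rows downward; lengths in m; the calibration is good to about 2 mm. A picture is of the moment at which its call begins. There is no depth.
- sign_off(): hands the job in, once; it reports no verdict.
The state is a dict: "time": time; "qpos": joint angles; "dq": joint speeds; "joint_efforts": joint torques, N m; "eef_pos": TCP position; "tcp_rot": TCP orientation; "contact_force": force on the tool from outside, world axes, zero at the start; "wrist_torque": the same for the moment, N m; "opening": opening from 0.0 (shut) to 1.0 (fully open).
Only numpy, scipy, OpenCV 4.12 (cv2) and the standard library are available. Lean on these libraries where they do the work, as an engineer would, in place of code of your own. Each camera call takes 0.05 s, during which the arm holds its last target. There are 200 camera calls.

## Working session

There is one attempt and no reset: what is moved stays moved. The work goes in short steps, Python scripts to look and compute and a tool call to move; the robot and the scene stay as the last step left them, time stands still between calls to the robot, and variables do not carry over. Pictures are saved under pics/ and viewed, about 8 in all and at most 12, crops included, and the job is handed in when it is done.

Besides the shell and the picture viewer there is one more tool, called as a command line: name --argument value ..., lists and objects as JSON in quotes. send_rows: Moves the arm, as the interface text tells. Its arguments: {"type":"object","properties":{"plan":{"type":"array"},"gripper":{"type":"number"},"grip_force":{"type":"number"}},"required":["plan"]}

```bash
ls; mkdir -p pics
python3 - <<'E'
from plant import *
import cv2,numpy as np
s=get_state();print(s, tips_ahead)
for n in("side","top"):
    c=read_camera(n);cv2.imwrite(f"pics/{n}0.png",c["img"]);print(n,c["fx"],c["fy"],c["cx"],c["cy"],np.round(c["world_from_camera"],4).tolist())
E
```

```text
pics
{'time': 0.0, 'qpos': array([-1.40997752e+00,  2.87194295e-01,  1.57822266e+00,  1.35428391e-05,
        1.27859147e+00, -1.49987076e-01]), 'dq': array([ 9.51234956e-04, -1.71447341e-04, -4.21031844e-05, -1.01889524e-03,
       -2.18904509e-04, -6.45250979e-04]), 'joint_efforts': array([-3.10011353e-05, -4.05982304e+01, -2.92625070e+01, -3.36201867e-05,
        5.82866633e-03,  9.11150494e-06]), 'eef_pos': array([ 0.20636819, -0.64200656,  0.24390333]), 'tcp_rot': array([-0.10944331,  0.69943943, -0.6977312 ,  0.10944322]), 'contact_force': array([-0.34306063, -0.40189969,  0.31544606]), 'wrist_torque': array([-0.0169453 , -0.06098076, -0.03218309]), 'opening': 0.9993222283274623} 0.014
side 457.0876176220658 457.0876176220658 316.6239180031373 236.45735469176873 [[-0.8546, -0.3898, 0.3431, 0.304], [-0.5191, 0.6212, -0.5871, 0.452], [0.0157, -0.6798, -0.7332, 0.7042], [0.0, 0.0, 0.0, 1.0]]
top 509.77045755577575 509.77045755577575 316.142131670863 239.89147043452957 [[0.0152, -0.9921, 0.1243, 0.4681], [-0.9998, -0.0135, 0.0146, -0.0021], [-0.0128, -0.1245, -0.9921, 0.9697], [0.0, 0.0, 0.0, 1.0]]
```

View pics/top0.png

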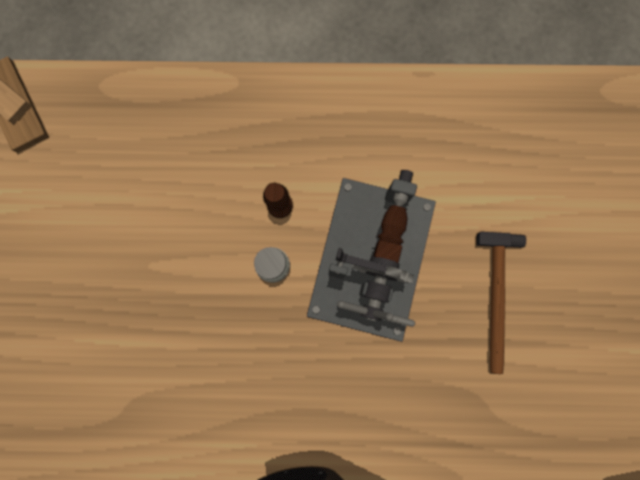

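View pics/side0.png

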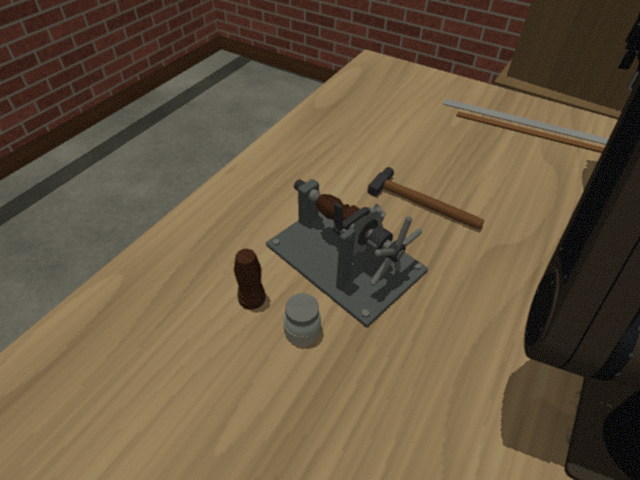

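```bash
cat > h.py <<'E'
from plant import *
import cv2,numpy as np
from scipy.spatial.transform import Rotation as R
from scipy.optimize import least_squares
def cam(n):
    c=read_camera(n);c["K"]=np.array([[c["fx"],0,c["cx"]],[0,c["fy"],c["cy"]],[0,0,1]]);c["T"]=np.linalg.inv(c["world_from_camera"]);return c
def proj(c,P):
    q=(c["T"][:3,:3]@np.atleast_2d(P).T+c["T"][:3,3:]);q=c["K"]@q;return (q[:2]/q[2]).T
def ray(c,uv,z):
    M=c["world_from_camera"];d=M[:3,:3]@np.linalg.solve(c["K"],[uv[0],uv[1],1]);o=M[:3,3];return o+d*(z-o[2])/d[2]
def w(F,p):
    x,y,a=F;p=np.atleast_2d(p)/1000;return np.c_[x+np.cos(a)*p[:,0]-np.sin(a)*p[:,1],y+np.sin(a)*p[:,0]+np.cos(a)*p[:,1],p[:,2]]
def lug(t,r=60): return [-22,75+r*np.sin(.1+t),148+r*np.cos(.1+t)]
def spoke(t,r=75,x=-95): return [x,r*np.sin(t-.28),90+r*np.cos(t-.28)]
E
python3 - <<'E'
from h import *
c=cam("top");s=cam("side")
g=cv2.cvtColor(c["img"],cv2.COLOR_BGR2HSV)
m=((g[...,1]<70)&(np.indices(g.shape[:2])[0]>150)&(np.indices(g.shape[:2])[0]<360)&(np.indices(g.shape[:2])[1]>298)&(np.indices(g.shape[:2])[1]<450)).astype(np.uint8)
m=cv2.morphologyEx(cv2.morphologyEx(m,cv2.MORPH_CLOSE,np.ones((25,25))),cv2.MORPH_OPEN,np.ones((31,31)))
k=max(cv2.findContours(m,0,1)[0],key=cv2.contourArea)
print(cv2.boxPoints(cv2.minAreaRect(k)))
uv=np.array([(343,179),(435,203),(403,340),(308,317)]);mod=np.array([(143,110,12),(143,-75,12),(-133,-75,12),(-133,110,12)])
W=np.array([ray(c,u,.012) for u in uv])
r=least_squares(lambda F:(w(F,mod)-W)[:,:2].ravel(),[.5,-.1,-.2]);F=r.x;print(F,np.round(r.fun*1000,1));np.save("F.npy",F)
for n,cc,(x0,y0,x1,y1) in(("t",c,(295,165,445,345)),("s",s,(260,165,435,330))):
    f=cc["img"].copy();k=3.3
    im=cv2.resize(f[y0:y1,x0:x1],None,fx=k,fy=k,interpolation=2)
    im=cv2.convertScaleAbs(im,alpha=1.6)
    for P,col in[(lug(0),(0,0,255)),(lug(0,0),(0,0,255)),(spoke(0),(0,255,0)),(spoke(0,0),(0,255,0)),(spoke(2*np.pi/5),(0,255,0)),(spoke(-2*np.pi/5),(0,255,0))]+[(p,(255,0,0)) for p in mod]:
        q=(proj(cc,w(F,P))[0]-[x0-.5,y0-.5])*k; cv2.circle(im,tuple(int(v) for v in q),3,col,1)
    cv2.imwrite(f"pics/{n}1.png",im)
a,b=cv2.imread("pics/t1.png"),cv2.imread("pics/s1.png")
o=np.zeros((600,a.shape[1]+b.shape[1],3),np.uint8);o[:a.shape[0],:a.shape[1]]=a[:600];o[:b.shape[0],a.shape[1]:]=b;o=cv2.resize(o,None,fx=.74,fy=.74) if o.shape[1]>800 else o;cv2.imwrite("pics/c1.png",o)
E
```

```text
[[308.22992 322.2598 ]
 [333.79095 170.49112]
 [435.14752 187.56168]
 [409.5865  339.33035]]
[ 0.54516464 -0.11017983 -0.23524472] [ 3.2  1.3  4.7 -3.1 -5.9 -1.1 -2.   2.9]
```

View pics/c1.png

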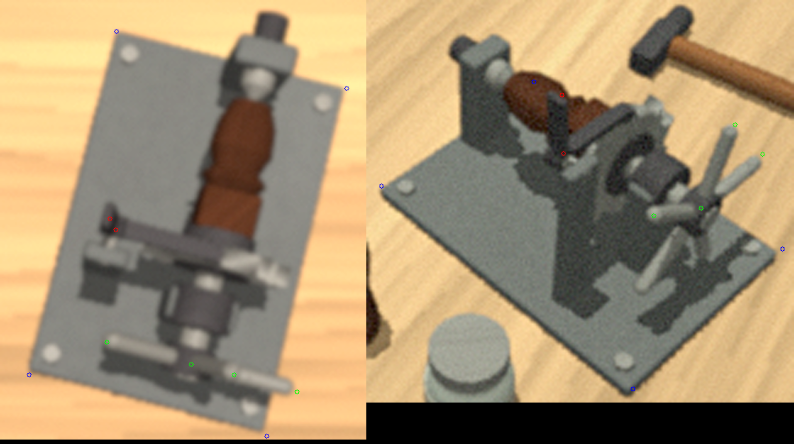

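Run:
```python
from h import *
c=cam("top");s=cam("side")
T=lambda p:np.array(p)/2.442+[294.5,164.5]
S=lambda p:(np.array(p)-[366,0])/2.442+[259.5,164.5]
C=[(143,110,12),(143,-75,12),(-133,-75,12),(-133,110,12)];a=2*np.pi/5
def items(q):
    return [(c,C[i],T(p)) for i,p in enumerate([(118,33),(345,88),(265,432),(33,368)])]+[(s,C[0],S((384,187))),(s,C[3],S((630,394))),(s,C[2],S((776,250))),
     (s,lug(0),S((556,94))),(c,lug(0),T((108,210))),(s,spoke(q),S((731,128))),(s,spoke(q-a),S((759,159))),(s,spoke(q+a),S((652,213))),(c,spoke(q+a),T((105,342))),(c,spoke(q-a),T((295,390)))]
f=lambda v:np.concatenate([proj(k,w(v[:3],P))[0]-uv for k,P,uv in items(v[3])])
r=least_squares(f,[.545,-.11,-.235,-.03],loss="soft_l1");print(r.x);print(np.round(f(r.x).reshape(-1,2),1).tolist());F=r.x[:3];np.save("F.npy",F)
for n,P in(("lug",lug(0)),("piv",lug(0,0)),("spoke",spoke(r.x[3])),("wheel",[-22,0,90])):print(n,w(F,P).round(4))
st=get_state();print(R.from_quat(st["tcp_rot"]).as_matrix().round(3))
```

```text
[ 0.5467927  -0.10888443 -0.2416072  -0.02889851]
[[-0.6, -1.7], [0.5, -0.5], [-0.6, 1.1], [-2.6, 1.5], [-2.1, -0.6], [-0.5, -2.0], [1.6, -0.1], [0.7, 0.3], [-0.1, 2.1], [0.8, -1.5], [0.1, -0.7], [-0.4, 0.3], [0.5, -1.1], [-0.5, -0.2]]
lug [[ 0.5448 -0.025   0.2077]]
piv [[ 0.5434 -0.0308  0.148 ]]
spoke [[ 0.4491 -0.1083  0.1615]]
wheel [[ 0.5254 -0.1036  0.09  ]]
[[-0.952 -0.     0.306]
 [-0.306  0.001 -0.952]
 [-0.    -1.    -0.001]]
```

send_rows --plan '[[[0,-0.13,0],[0,0.0219,0]],[[0,-0.13,0],[0,0.0219,0]],[[0,-0.13,0],[0,0.0219,0]],[[0,-0.13,0],[0,0.0219,0]],[[0,0,0],[0,0,0]]]' --gripper 1 --grip_force 20

```text
time: 0.8
eef_pos: [0.2067, -0.6437, 0.311]
tcp_rot: [-0.085, -0.7, 0.704, 0.084]
contact_force: [0.4, 0.1, -0.6]
opening: 0.139
```

```bash
cat >> h.py <<'E'
def go(*ps):
    F=np.load("F.npy");st=get_state();M=R.from_quat(st["tcp_rot"]).as_matrix();p=st["eef_pos"]
    c,s=np.cos(F[2]),np.sin(F[2]);A=np.array([[c,-s,0],[s,c,0],[0,0,1]])
    print("t",round(st["time"],2),"fix mm",((A.T@(p-[F[0],F[1],0]))*1000).round(1),"open",round(st["opening"],3),"q",st["qpos"].round(2),"Ffix",(A.T@st["contact_force"]).round(1))
    want=A@np.diag([-1.,1,1])@np.array([[1,0,0],[0,0,-1],[0,-1,0]]);print("turn left",(R.from_matrix(M.T@want).as_rotvec()/2/np.pi).round(4))
    for q in ps:
        q=w(F,q)[0];d=M.T@(q-p);print(q.round(3),"units",(d/.12).round(3),"rows",np.ceil(np.linalg.norm(d)/.04));p=q
E
python3 -c "
from h import *
go([-22,45,300],[-22,45,204])"
```

```text
t 0.8 fix mm [-202.3 -600.7  311. ] open 0.139 q [-1.41  0.25  1.51 -0.    1.38  0.4 ] Ffix [ 0.4  0.2 -0.6]
turn left [-0.0008  0.0004 -0.0003]
[ 0.536 -0.06   0.3  ] units [-1.514  0.068 -5.378] rows 17.0
[ 0.536 -0.06   0.204] units [ 0.002  0.8   -0.004] rows 3.0
```

send_rows --plan '[[[-0.089,0.004,-0.316],[0,0,0]],[[-0.089,0.004,-0.316],[0,0,0]],[[-0.089,0.004,-0.316],[0,0,0]],[[-0.089,0.004,-0.316],[0,0,0]],[[-0.089,0.004,-0.316],[0,0,0]],[[-0.089,0.004,-0.316],[0,0,0]],[[-0.089,0.004,-0.316],[0,0,0]],[[-0.089,0.004,-0.316],[0,0,0]],[[-0.089,0.004,-0.316],[0,0,0]],[[-0.089,0.004,-0.316],[0,0,0]],[[-0.089,0.004,-0.316],[0,0,0]],[[-0.089,0.004,-0.316],[0,0,0]]]'

```text
time: 2.0
eef_pos: [0.4392, -0.2293, 0.301]
tcp_rot: [0.083, 0.702, -0.702, -0.084]
contact_force: [1.2, -0.5, 0.6]
opening: -0.0
```

send_rows --plan '[[[-0.089,0.004,-0.316],[0,0,0]],[[-0.089,0.004,-0.316],[0,0,0]],[[-0.089,0.004,-0.316],[0,0,0]],[[-0.089,0.004,-0.316],[0,0,0]],[[-0.089,0.004,-0.316],[0,0,0]],[[0,0,0],[0,0,0]]]'

```text
time: 2.6
eef_pos: [0.5366, -0.0558, 0.2983]
tcp_rot: [0.081, 0.703, -0.702, -0.082]
contact_force: [-0.2, -0.7, -0.0]
opening: -0.001
```

```bash
cat >> h.py <<'E'
def look(name,pts=[]):
    F=np.load("F.npy");o=[]
    for n,(x0,y0,x1,y1) in(("top",(310,190,440,350)),("side",(285,130,445,290))):
        c=cam(n);k=2.7;im=cv2.convertScaleAbs(cv2.resize(c["img"][y0:y1,x0:x1],None,fx=k,fy=k,interpolation=2),alpha=1.6)
        for P in pts:
            q=(proj(c,w(F,P))[0]-[x0-.5,y0-.5])*k;cv2.circle(im,tuple(int(v) for v in q),3,(0,255,0),1)
        o.append(im)
    cv2.imwrite(f"pics/{name}.png",np.hstack(o))
E
python3 -c "
from h import *
go([-22,45,300],[-22,45,204]);look('a2',[lug(0),lug(0,0),spoke(-.03)])"
```

```text
t 2.6 fix mm [-22.6  49.1 298.3] open -0.001 q [-0.29 -0.05  1.85  0.    1.34  1.51] Ffix [-0.1 -0.7 -0. ]
turn left [0.0002 0.0017 0.0002]
[ 0.536 -0.06   0.3  ] units [-0.004 -0.015  0.034] rows 1.0
[ 0.536 -0.06   0.204] units [-0.001  0.8    0.001] rows 3.0
```

View pics/a2.png

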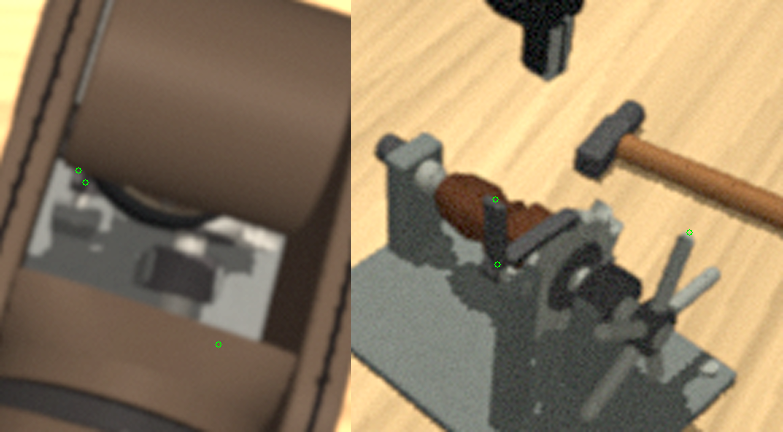

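The side view shows the lug (tip at 496,200) and the upper spoke (688,235) matching the model; closed fingers above. Descend on the lug's -y side, then feel for it.

send_rows --plan '[[[0,0.1,0.06],[0,0.0017,0]],[[0,0.2,0],[0,0,0]],[[0,0.2,0],[0,0,0]],[[0,0.2,0],[0,0,0]],[[0,0.09,0],[0,0,0]],[[0,0,0],[0,0,0]]]'

```text
time: 3.3
eef_pos: [0.5323, -0.0673, 0.2021]
tcp_rot: [0.087, 0.702, -0.701, -0.091]
contact_force: [-0.3, -0.1, -0.2]
opening: 0.0
```

send_rows --plan '[[[0,0,-0.05],[0,0,0]],[[0,0,-0.05],[0,0,0]],[[0,0,-0.05],[0,0,0]],[[0,0,-0.05],[0,0,0]],[[0,0,0],[0,0,0]]]'

```text
time: 3.8
eef_pos: [0.5404, -0.0423, 0.2053]
tcp_rot: [0.088, 0.702, -0.702, -0.087]
contact_force: [0.8, -0.1, 0.1]
opening: 0.001
```

```bash
python3 -c "
from h import *
go()"
```

```text
t 3.8 fix mm [-22.1  63.1 205.3] open 0.001 q [-0.27  0.03  1.94  0.    1.17  1.55] Ffix [0.8 0.1 0.1]
turn left [ 0.     -0.0011 -0.0002]
```

send_rows --plan '[[[0,0,-0.025],[0,0,0]],[[0,0,-0.025],[0,0,0]],[[0,0,0],[0,0,0]]]'

```text
time: 4.1
eef_pos: [0.5416, -0.0373, 0.2048]
tcp_rot: [-0.088, -0.702, 0.702, 0.088]
contact_force: [-0.4, -0.5, 0.2]
opening: -0.004
```

send_rows --plan '[[[0,0,-0.025],[0,0,0]],[[0,0,-0.025],[0,0,0]],[[0,0,0],[0,0,0]]]'

```text
time: 4.4
eef_pos: [0.543, -0.0313, 0.2046]
tcp_rot: [0.088, 0.702, -0.702, -0.088]
contact_force: [-1.3, -0.8, 0.0]
opening: -0.002
```

```bash
python3 -c "
from h import *
go();look('a3',[lug(0),lug(.2),lug(.4),lug(0,0),spoke(-.03)])"
```

```text
t 4.4 fix mm [-22.3  74.4 204.6] open -0.002 q [-0.24  0.04  1.94  0.    1.17  1.58] Ffix [-1.1 -1.1  0. ]
turn left [ 0.     -0.0014  0.0001]
```

View pics/a3.png

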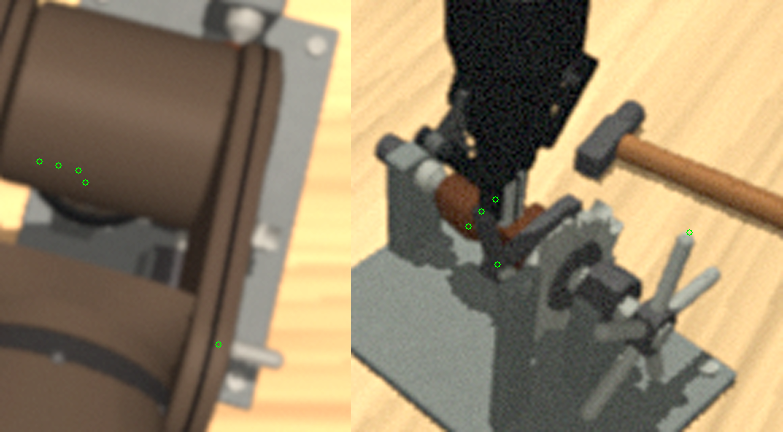

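send_rows --plan '[[[0,0,-0.025],[0,0,0]],[[0,0,-0.025],[0,0,0]],[[0,0,-0.025],[0,0,0]],[[0,0,-0.015],[0,0,0]],[[0,0,0],[0,0,0]]]'

```text
time: 5.0
eef_pos: [0.5458, -0.0208, 0.2049]
tcp_rot: [0.088, 0.702, -0.701, -0.088]
contact_force: [0.1, -0.8, 0.2]
opening: -0.006
```

```bash
python3 -c "
from h import *
go()"
```

```text
t 5.0 fix mm [-22.   85.3 204.9] open -0.006 q [-0.22  0.04  1.93  0.    1.17  1.6 ] Ffix [ 0.2 -0.7  0.2]
turn left [ 0.0001 -0.0013 -0.    ]
```

send_rows --plan '[[[0,0,0.1],[0,0,0]],[[0,0,0.1],[0,0,0]],[[0,-0.3,0],[0,0,0]],[[0,-0.3,0],[0,0,0]],[[0,0,0],[0,0,0]]]'

```text
time: 5.5
eef_pos: [0.5423, -0.0461, 0.2835]
tcp_rot: [-0.093, -0.701, 0.702, 0.084]
contact_force: [0.5, -0.4, 1.3]
opening: -0.0
```

```bash
python3 -c "
from h import *
go([-95,-55,275],[-95,-55,157]);look('a4',[lug(0),lug(.2),lug(.4),lug(.5),lug(0,0),spoke(-.03)])"
```

```text
t 5.5 fix mm [-19.3  59.9 283.5] open -0.0 q [-0.27 -0.04  1.86  0.    1.3   1.55] Ffix [ 0.6 -0.3  1.3]
turn left [ 0.     -0.0016 -0.0019]
[ 0.441 -0.14   0.275] units [0.622 0.063 0.964] rows 4.0
[ 0.441 -0.14   0.157] units [0.012 0.983 0.   ] rows 3.0
```

View pics/a4.png

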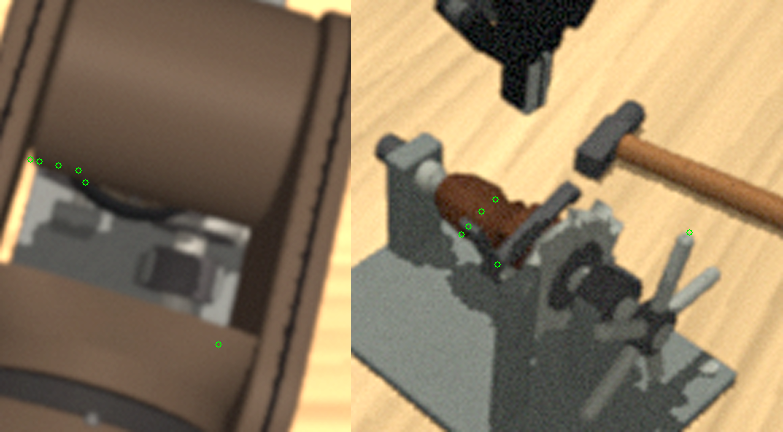

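The lug tip now sits at about (466,224), so the tilt is about 0.4 and the nose is clear. Now the spoke.

send_rows --plan '[[[0.155,0,0.24],[0,-0.0008,0]],[[0.155,0,0.24],[0,-0.0008,0]],[[0.155,0,0.24],[0,0,0]],[[0.155,0,0.24],[0,0,0]],[[0,0,0],[0,0,0]]]'

```text
time: 6.1
eef_pos: [0.4369, -0.1399, 0.2746]
tcp_rot: [0.085, 0.702, -0.702, -0.087]
contact_force: [-0.0, -0.3, 0.2]
opening: -0.0
```

```bash
python3 -c "
from h import *
go([-95,-55,157])"
```

```text
t 6.1 fix mm [-99.3 -56.4 274.6] open -0.0 q [-0.53 -0.23  2.05 -0.    1.32  1.28] Ffix [ 0.  -0.3  0.2]
turn left [ 0.     -0.0004  0.0006]
[ 0.441 -0.14   0.157] units [-0.039  0.98  -0.011] rows 3.0
```

send_rows --plan '[[[-0.02,0.25,0],[0,0,0]],[[-0.02,0.25,0],[0,0,0]],[[0,0.25,0],[0,0,0]],[[0,0.23,0],[0,0,0]],[[0,0,0],[0,0,0]]]'

```text
time: 6.6
eef_pos: [0.441, -0.1372, 0.1535]
tcp_rot: [0.081, 0.704, -0.7, -0.089]
contact_force: [-0.1, -0.2, -1.2]
opening: 0.0
```

```bash
python3 -c "
from h import *
go([-95,-55,157])"
```

```text
t 6.6 fix mm [-95.9 -52.8 153.5] open 0.0 q [-0.52 -0.09  2.16  0.    1.08  1.29] Ffix [-0.  -0.2 -1.2]
turn left [0.0006 0.0002 0.0018]
[ 0.441 -0.14   0.157] units [-0.007 -0.029  0.018] rows 1.0
```

send_rows --plan '[[[0,0,-0.05],[0,0,0]],[[0,0,-0.05],[0,0,0]],[[0,0,-0.05],[0,0,0]],[[0,0,-0.04],[0,0,0]],[[0,0,-0.04],[0,0,0]],[[0,0,-0.04],[0,0,0]],[[0,0,-0.04],[0,0,0]],[[0,0,0],[0,0,0]]]'

```text
time: 7.4
eef_pos: [0.4529, -0.1022, 0.1586]
tcp_rot: [0.084, 0.702, -0.702, -0.085]
contact_force: [-0.6, -0.0, 0.1]
opening: -0.0
```

```bash
python3 -c "
from h import *
go();look('a5',[lug(.4)]+[spoke(t) for t in(0,.25,.5)])"
```

```text
t 7.4 fix mm [-92.8 -16.  158.6] open -0.0 q [-0.44 -0.1   2.16  0.    1.08  1.37] Ffix [-0.6 -0.2  0.1]
turn left [0.0002 0.0003 0.0002]
```

View pics/a5.png

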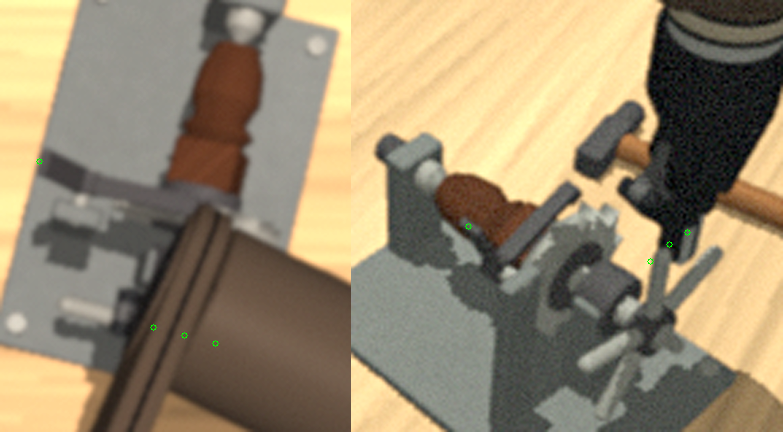

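send_rows --plan '[[[0,0,-0.03],[0,0,0]],[[0,0,-0.03],[0,0,0]],[[0,0,0],[0,0,0]],[[0,0,0.1],[0,0,0]],[[0,0,0.1],[0,0,0]],[[0,-0.3,0.1],[0,0,0]],[[0,-0.3,0],[0,0,0]],[[0,-0.3,0],[0,0,0]],[[0,-0.1,0],[0,0,0]],[[0,0,0],[0,0,0]]]'

```text
time: 8.5
eef_pos: [0.4472, -0.1324, 0.2814]
tcp_rot: [-0.087, -0.701, 0.703, 0.083]
contact_force: [1.2, -0.4, -0.6]
opening: -0.002
```

```bash
python3 -c "
from h import *
go([-22,140,280],[-22,140,204]);look('a6',[lug(.4),spoke(0,0)]+[spoke(t) for t in(.38,.5,.62,.5-2*np.pi/5,.5+2*np.pi/5)])"
```

```text
t 8.5 fix mm [-91.1 -46.7 281.4] open -0.002 q [-0.51 -0.22  2.03  0.    1.33  1.31] Ffix [ 1.3 -0.1 -0.6]
turn left [-0.0002  0.0001 -0.0008]
[0.559 0.032 0.28 ] units [-0.576  0.012 -1.556] rows 5.0
[0.559 0.032 0.204] units [ 0.003  0.633 -0.001] rows 2.0
```

View pics/a6.png

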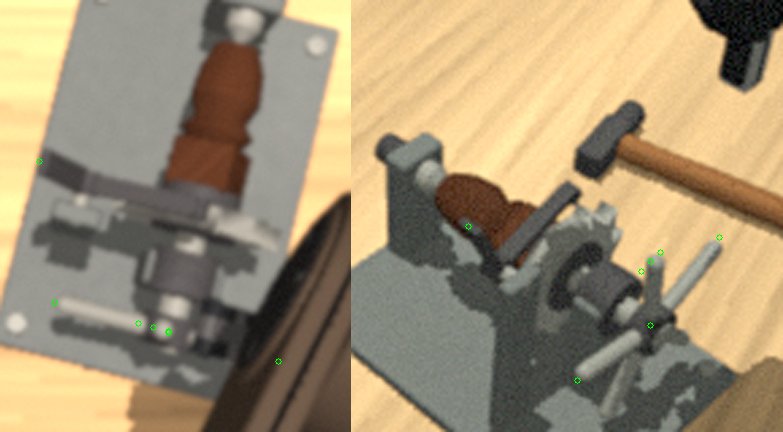

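Upper spoke tip at about (654,258), between the 0.38 and 0.5 marks and close to the latter; the other spokes agree (about 0.47). Now go round to the lug's +y side.

send_rows --plan '[[[-0.115,0,-0.311],[0,0,0]],[[-0.115,0,-0.311],[0,0,0]],[[-0.115,0,-0.311],[0,0,0]],[[-0.115,0,-0.311],[0,0,0]],[[-0.115,0,-0.311],[0,0,0]],[[0,0,0],[0,0,0]],[[0,0,0],[0,0,0]]]'

```text
time: 9.3
eef_pos: [0.5568, 0.0343, 0.2761]
tcp_rot: [-0.082, -0.702, 0.702, 0.086]
contact_force: [0.1, 0.3, -0.6]
opening: -0.003
```

```bash
python3 -c "
from h import *
go([-22,140,198])"
```

```text
t 9.3 fix mm [-24.5 141.4 276.1] open -0.003 q [-0.12  0.01  1.83 -0.    1.31  1.69] Ffix [ 0.   0.3 -0.6]
turn left [-0.0002  0.0005  0.0009]
[0.559 0.032 0.198] units [-0.024  0.65   0.011] rows 2.0
```

Descend, then push towards -y down to y≈108 first.

send_rows --plan '[[[-0.02,0.22,0],[0,0,0]],[[0,0.22,0],[0,0,0]],[[0,0.21,0],[0,0,0]],[[0,0,0],[0,0,0]],[[0,0,0.06],[0,0,0]],[[0,0,0.06],[0,0,0]],[[0,0,0.05],[0,0,0]],[[0,0,0.05],[0,0,0]],[[0,0,0.05],[0,0,0]],[[0,0,0],[0,0,0]]]'

```text
time: 10.3
eef_pos: [0.5525, 0.0007, 0.2018]
tcp_rot: [-0.085, -0.702, 0.702, 0.085]
contact_force: [0.4, -0.0, -0.5]
opening: 0.001
```

send_rows --plan '[[[0,0,0.025],[0,0,0]],[[0,0,0.025],[0,0,0]],[[0,0,0],[0,0,0]]]'

```text
time: 10.6
eef_pos: [0.5509, -0.0045, 0.201]
tcp_rot: [-0.085, -0.702, 0.702, 0.085]
contact_force: [0.1, 1.1, 0.2]
opening: 0.003
```

```bash
python3 -c "
from h import *
go()"
```

```text
t 10.6 fix mm [-21.  102.3 201. ] open 0.003 q [-0.19  0.06  1.92 -0.    1.16  1.62] Ffix [-0.2  1.1  0.2]
turn left [-0.0001  0.0002  0.0001]
```

send_rows --plan '[[[0,0,0.02],[0,0,0]],[[0,0,0],[0,0,0]]]'

```text
time: 10.8
eef_pos: [0.5503, -0.0067, 0.201]
tcp_rot: [-0.085, -0.702, 0.702, 0.085]
contact_force: [-0.2, -0.1, 0.2]
opening: 0.004
```

send_rows --plan '[[[0,0,0.02],[0,0,0]],[[0,0,0],[0,0,0]]]'

```text
time: 11.0
eef_pos: [0.5499, -0.0084, 0.2011]
tcp_rot: [0.085, 0.703, -0.701, -0.085]
contact_force: [0.6, 3.2, 0.3]
opening: -0.002
```

```bash
python3 -c "
from h import *
go();look('a7',[lug(0),lug(.1),lug(.2),lug(0,0),spoke(.5)])"
```

```text
t 11.0 fix mm [-21.   98.3 201.1] open -0.002 q [-0.2   0.05  1.93  0.    1.16  1.61] Ffix [-0.2  3.2  0.3]
turn left [0.0002 0.0002 0.    ]
```

View pics/a7.png

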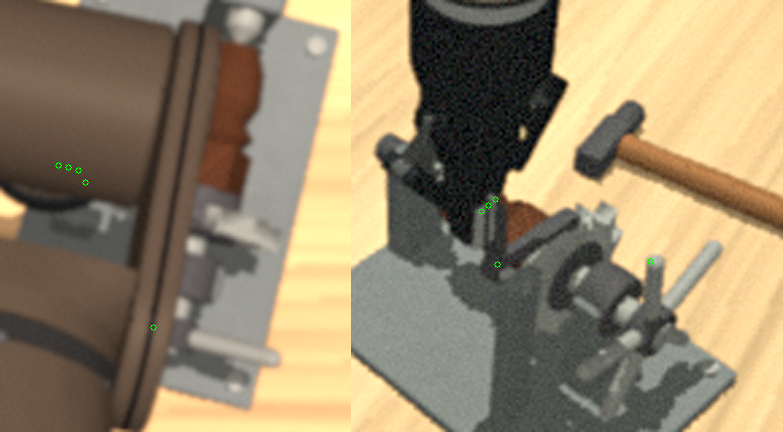

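The lug is almost upright (tip about 495,200), at 3 N. I push on in small steps until the stop is felt.

send_rows --plan '[[[0,0,0.012],[0,0,0]],[[0,0,0],[0,0,0]]]'

```text
time: 11.3
eef_pos: [0.5498, -0.0087, 0.2012]
tcp_rot: [0.085, 0.703, -0.701, -0.085]
contact_force: [2.3, 7.3, 0.9]
opening: -0.004
```

send_rows --plan '[[[0,0,0.012],[0,0,0]],[[0,0,0],[0,0,0]]]'

```text
time: 11.5
eef_pos: [0.5498, -0.009, 0.2013]
tcp_rot: [0.085, 0.704, -0.7, -0.084]
contact_force: [3.0, 11.5, -0.7]
opening: -0.0
```

```bash
python3 -c "
from h import *
go()"
```

```text
t 11.5 fix mm [-21.   97.7 201.3] open -0.0 q [-0.2   0.05  1.93  0.01  1.16  1.6 ] Ffix [ 0.1 11.9 -0.7]
turn left [ 0.0011  0.0001 -0.0001]
```

A hard stop: 12 N at y = 97.7 mm, with 98.5 predicted for a fully lowered pawl. Back off, rise, and move clear.

send_rows --plan '[[[0,0,-0.1],[0,0,0]],[[0,0,-0.15],[0,0,0]],[[0,-0.25,0],[0,0,0]],[[0,-0.25,0],[0,0,0]],[[0,-0.25,0],[0,0,0]],[[0,-0.25,-0.25],[0,0,0]],[[0,0,-0.3],[0,0,0]],[[0,0,-0.3],[0,0,0]],[[0,0,-0.3],[0,0,0]],[[0,0,-0.3],[0,0,0]],[[0,0,0],[0,0,0]],[[0,0,0],[0,0,0]]]'

```text
time: 12.7
eef_pos: [0.5976, 0.1865, 0.3205]
tcp_rot: [-0.084, -0.701, 0.703, 0.084]
contact_force: [1.0, -0.9, 0.6]
opening: 0.003
```

```bash
python3 -c "
from h import *
go();look('a8',[lug(0),lug(.1),lug(0,0),spoke(0,0)]+[spoke(t) for t in(.38,.5,.62)])"
```

```text
t 12.7 fix mm [-21.4 299.  320.5] open 0.003 q [ 0.14  0.13  1.62 -0.    1.39  1.95] Ffix [ 1.2 -0.6  0.6]
turn left [-0.0004  0.0005  0.0001]
```

View pics/a8.png

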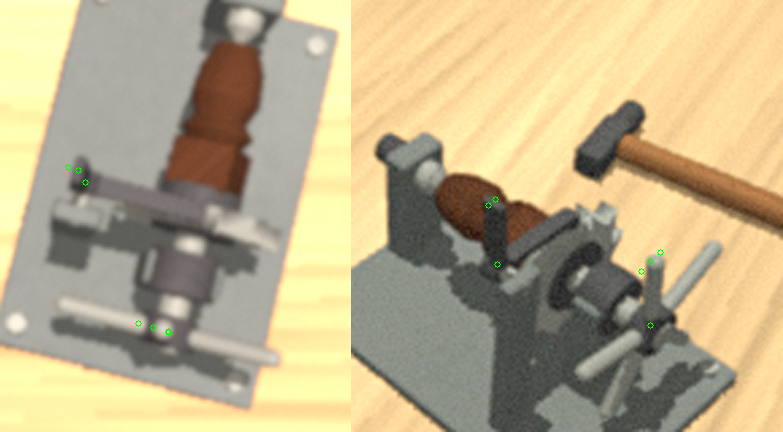

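The lug tip (496,201) and pawl nose (575,213) are back where they were at the start, with the pawl down. The spoke tip (654,258) is still near 0.48, and the arm is clear.

```bash
python3 -c "
from plant import *
print(sign_off())"
```

```text
the job is handed in; nothing more can be done
None
```

The spindle is back by one notch and the pawl is down in it. I've handed the job in at about 12.7 s of the 64 s allowed.

With closed fingers I did the three steps in order:
1. I pushed the lug to lift the pawl to a tilt of about 0.4 rad, well clear of the teeth.
2. I pushed the uppermost spoke backward until the wheel stood at about 0.48, inside the 0.38–0.62 window.
3. I pushed the lug back until it met a hard stop at 12 N. The fingers were then at fixture y = 97.7 mm, against 98.5 mm predicted for a fully lowered pawl.

**Last checks:** The final picture shows the lug and pawl nose back at their starting pixels and the spoke still near 0.48. The arm was clear, and the force read about 1 N, which is sensor noise.

**Limits of the checks:** The wheel angle is read off images by eye, good to about ±0.04. My finger-width estimate from the first lug push (about 8 mm half-width) disagreed with the later contacts (about 14.5 mm). I used the later value, and both the spoke and the stop fitted it. No check failed.

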